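# Refit the burr carrier of a coffee grinder

## Robot

A 6-joint arm with a two-finger parallel gripper is mounted at the origin on a cart in front of the work surface, level with it; the furniture and walls round the work are solid. World frame = base frame: x ahead of the robot, y to its left, z up, the work surface at z = 0. Lengths are in m, angles in degrees, forces in N, time in s.
With the tool pointing down it reaches from about 0.375 to 0.9 m from the base axis. Payload 3.1 kg.
Tool frame: the origin (TCP) lies on the centre line of the jaws, within the pads' length; the fingertips stand 14 mm ahead of it and the grasp point (between the pads) lies 5 mm behind it (bot.tips_ahead is the distance from the TCP to the fingertips, in m); z points along the fingers, y is the line along which they close (so a half turn about z gives the same grasp; the last joint's range is limited). The gripper opens to 87 mm and grips with 3 to 60 N. Pads are 19 mm wide; open, the fingers measure 117 mm over their backs; the gripper's body (75 mm by 190 mm) begins 51 mm behind the grasp point.
Start: joints at [55.319, 30.224, 82.088, -0, 67.689, -10.227], TCP at [0.259, 0.569, 0.237] pointing down, gripper open.
Joint ranges: [-176.69, 176.69], [-43.24, 126.21], [12.49, 139.97], [-82, 262], [0, 151.66], [-163.58, 163.58]. Speed limits (degrees/s): [159.86, 159.86, 180, 180, 180, 180].

## Interface

Orientations are given as a 3x3 rotation matrix whose columns are the frame's x, y, z axes.
In Python, from rig import bot gives the robot as it stands.
- The arm moves only by the tool play_rows, never from a script. Its argument "moves" is a list that holds one entry, the list of rows, each a list of 6 numbers: the shift along the tool's x, y, z in mm, then the turn, a rotation vector about the tool's x, y, z in rad. A call has 1 to 5 rows; each row shifts and turns the commanded pose from where the row before left it, along the tool's axes as they then stand; what a row does not reach is not made up. A row lasts 1/10 s, in which the tool goes at most 50 mm and 8.59 degrees, less where a joint would pass 70% of its speed; a pose out of reach is approached as far as the arm can. A call with a gripper value outside its range is refused whole. "fingers" is the opening, from -1 (shut) to 1 (fully open), set as the call begins (left out, the last holds). The fingers move at their own pace and stop on an object; the grip force is fixed at half the most. Time passes only in rows, so rows that do not move let the fingers close. It gives the time, the measured TCP pose, the force, the opening and the grip force at its end, in the units of the state.
- bot.read_state(): the state, without advancing time (a new reading comes with each control period).
- bot.capture(name): name is "side" or "top"; returns a dict with "image" (420x560x3 uint8, blue, green, red), "fx", "fy", "cx", "cy" (pixels), "distortion" ([k1, k2, p1, p2, k3] as OpenCV has them; the pictures are not rectified), "R" (3x3) and "t" (3): a world point X has camera coordinates R X + t. Camera axes: x right, y down, z forward; pixel columns grow to the right and rows downward; lengths in m; the calibration is good to about 2 mm. A picture is of the moment at which its call begins. There is no depth.
- bot.hand_in(): hands the job in; it is judged then, once.
Trained networks look in a picture, given as the dict that the camera call returned (one of the last four; its "shot" number tells which), for a name from the list of things; names that differ only in an ending like _2 or _b are one class to them, and where a whole thing is asked for, a point or a joint stands for the part that bears it (a point fixed in the world has none). Each returns a list of dicts, best first, with "confidence" (0 to 1); they miss things now and then, are a little off and sometimes report something else, mostly with a low value. They report only what shows in the picture. A call takes as long as a camera call.
- bot.search_frame(picture, query): "centre" ([column, row] in pixels, amid what is visible of it).
- bot.silhouettes(picture, query): "pixels" (420x560 bool, what is visible of it) and "centre" ([column, row] in pixels, amid what is visible of it).
- bot.pinpoint(picture, query): "centre" ([column, row] in pixels: a listed point, or the origin of a listed thing).
The state is a dict: "time_s": time; "joint_positions": joint angles; "qvel": joint speeds; "tau": joint torques, N m; "position": TCP position; "tcp_rot": TCP orientation; "force": force on the tool from outside, world axes, zero at the start; "moment": the same for the moment, N m; "opening": opening from 0.0 (shut) to 1.0 (fully open); "grasp_force": force on a finger pad.
Only numpy, scipy, OpenCV 4.12 (cv2) and the standard library are available. Lean on these libraries where they do the work, as an engineer would, in place of code of your own. Each camera call takes 0.05 s, during which the arm holds its last target. There are 200 camera calls.

## Task

The coffee grinder has just been cleaned: put its upper burr carrier back. Let the three lugs drop into the slots of the setting ring by feel, press the carrier down against the sprung seat and turn it clockwise to the stop, then let go, so that the spring holds all three lugs up in their pockets and the carrier sits level, locked and unable to rock. The lugs are brittle: feel for the stop and never push or twist against the grinder with more than 45 N, and leave the cup, the timer and the glass as they stand.

Things in the scene. Friction and masses are not known exactly. Their poses are not given: they have to be found in the camera images.
- burr_carrier: loose upper burr carrier, 0.18 to 0.28 kg, standing upright on the worktop: a round grey puck 54 mm in diameter and 24 mm high, its steel nose tapering to 40 mm at the bottom, with a grip wing on top and three lugs round it. Origin at the centre of its underside, z up. A tall pod rack stands behind, in the middle of the worktop.
- wing (a point): grip point of the carrier's wing, 45 mm above its underside, axes as the carrier's. The wing is an upright bar 44 mm long (carrier x) and 11 mm thick (carrier y), from 24 to 53 mm above the underside; pinch it across its thickness from above.
- lugs (a point): point on the carrier's axis level with the underside of its lugs, 12 mm above the carrier's underside, axes as the carrier's. Three equal lugs at 0, 120 and 240 degrees from its +x axis reach 36.5 mm from the axis; each is 11 mm wide and 5 mm thick.
- grinder: fixed coffee grinder without hopper, 150 mm high: black base 118 x 118 mm, aluminium drum, dark ribbed setting ring (106 mm) on top. Origin at the centre of its underside on the worktop, drawer front towards its own -x, z up.
- mouth (a point): centre of the mouth, level with the top of the setting ring's flat rim; axes as the grinder's. Bore 59 mm, rim 6 mm thick, three slots 15 mm wide reaching 40 mm from the axis. With the ring at mid setting they lie at 0, 120 and 240 degrees from grinder +x, but it stands up to 0.43 rad either way, held by firm clicks (2.5 N m); this angle is not measured.
- seat_rest (a point): top of the level sprung seat at rest, 7 mm below the mouth: the lugs rest here once they have dropped through the slots (on the rim they stand at the mouth's level), still blocked sideways by the slot sides. The seat pushes up with 5 N here and 1 N more per mm, and ends hard after 9 mm.
- barb_level (a point): lower edge of the barbs, 8.5 mm below the mouth. Seen from above, clockwise of each slot come a barb (5 mm wide, hanging 2.5 mm under the rim), a pocket and a stop. To pass the barb the 5 mm lugs must be wholly below it, so the lug undersides are held 13.5 to 16 mm below the mouth while turning; the stop is met about 0.7 rad past mid slot.
- home (a point): where the carrier's origin ends up, 23 mm below the mouth on its axis: lugs past the barbs (0.58 rad or more clockwise of mid slot), lifted by the seat and bearing on the underside of the rim. Carrier origin is 12 mm below the mouth with lugs on the rim, 19 mm dropped in the slots, 25.5 to 28 mm pressed under the barbs.
- espresso_cup: bystander: small white striped cup with one handle, 49 mm high, upright on the worktop; origin at the centre of its underside, z up.
- egg_timer: bystander: domed clockwork timer, 64 mm diameter, 50 mm high; origin at the centre of its underside, z up.
- shot_glass: bystander: small clear glass, 49 mm diameter, 61 mm high, further back on the worktop; origin at the centre of its underside, z up.

How it is judged (in metres and radians):
On the way:
1. the lugs have dropped into the slots of the setting ring (z of burr_carrier in the frame of mouth below -0.0165 m and horizontal distance between burr_carrier and mouth below 0.005 m and angle between burr_carrier's own z axis and vertical below 0.08 rad), for 0.1 s.
At the end, for the whole second after the job is handed in: The released carrier is at rest in the mouth, held up by the sprung seat with its lugs against the underside of the rim inside the pockets: its origin 21.5 to 24.3 mm below the mouth, within 5 mm of the axis, level within 0.02 rad, and bearing on the grinder with more than 2 N (z of burr_carrier in the frame of mouth between -0.0243 and -0.0215 m and horizontal distance between burr_carrier and mouth below 0.005 m and angle between burr_carrier's own z axis and vertical below 0.02 rad and contact force between burr_carrier and grinder above 2 N and linear speed of burr_carrier below 0.01 m/s and angular speed of burr_carrier below 0.1 rad/s); the robot touches nothing.
It fails at once if the carrier is pushed or twisted against the grinder with more than 45 N (contact force between burr_carrier and grinder above 45 N).
It fails at once if the robot itself pushes the grinder with more than 45 N (contact force between any of the fingers, the arm and grinder above 45 N).
It fails at once if the cup, the timer or the glass is shifted by more than 20 mm (distance of any of espresso_cup, egg_timer, shot_glass from where it was at the start of the episode above 0.02 m).
It also fails if it takes over 72 s, if anything falls off the work surface, if the arm or the gripper's body presses on something with over 40 N, if the wrist force passes 120 N, or if a joint passes its speed limit or range.

## Working session

There is one attempt and no reset: what is moved stays moved. The work goes in short steps, Python scripts to look and compute and a tool call to move; the robot and the scene stay as the last step left them, time stands still between calls to the robot, and variables do not carry over. Pictures are saved under pics/ and viewed, at most 10 in all, crops included, and the job is handed in when it is done.

Besides the shell and the picture viewer there is one more tool, called after "Emit:" by a JSON object that holds its "method" and its "body", one argument or row to a line. play_rows: Moves the arm, as the interface text tells. Its arguments: {"type":"object","properties":{"moves":{"type":"array","items":{"type":"array","items":{"type":"array","items":{"type":"number"}}}},"fingers":{"type":"number"}},"required":["moves"]}

```bash
mkdir -p pics; ls; cat > h.py <<'E'
import numpy as np, cv2
from rig import bot
def ray(p,uv):
    K=np.array([[p['fx'],0,p['cx']],[0,p['fy'],p['cy']],[0,0,1.]])
    n=cv2.undistortPoints(np.array([[uv]],float),K,np.array(p['distortion'],float))[0,0]
    R=np.array(p['R']);return -R.T@np.array(p['t']),R.T@np.array([n[0],n[1],1])
def atz(p,uv,z):
    o,d=ray(p,uv);return o+d*(z-o[2])/d[2]
def tri(ps,uvs):
    A=np.zeros((3,3));b=np.zeros(3);L=[]
    for p,u in zip(ps,uvs):
        o,d=ray(p,u);d=d/np.linalg.norm(d);M=np.eye(3)-np.outer(d,d);A+=M;b+=M@o;L.append((o,d))
    X=np.linalg.solve(A,b);return X,[1000*np.linalg.norm(np.cross(X-o,d)) for o,d in L]
def proj(p,X):
    K=np.array([[p['fx'],0,p['cx']],[0,p['fy'],p['cy']],[0,0,1.]])
    R=np.array(p['R']);return cv2.projectPoints(np.array(X,float).reshape(-1,3),cv2.Rodrigues(R)[0],np.array(p['t'],float),K,np.array(p['distortion'],float))[0][:,0]
E
python3 - <<'E'
from h import *
np.set_printoptions(precision=4,suppress=True)
s=bot.capture('side');t=bot.capture('top')
cv2.imwrite('pics/s0.png',s['image']);cv2.imwrite('pics/t0.png',t['image'])
for p in (s,t): print('cam',-np.array(p['R']).T@np.array(p['t']),p['fx'])
for q in ['burr_carrier','wing','lugs','grinder','mouth','seat_rest','home','espresso_cup','egg_timer','shot_glass']:
    a=bot.pinpoint(s,q);b=bot.pinpoint(t,q)
    print(q,[(x[0]['centre'],x[0]['confidence']) if x else None for x in (a,b)], tri((s,t),(a[0]['centre'],b[0]['centre'])) if a and b else '')
st=bot.read_state();print(st['tcp_rot'],st['force'],st['opening'],st['time_s'])
E
```

```text
pics
cam [-0.1689 -0.9793  0.7994] 497.8034651575865
cam [ 0.3727 -0.0369  1.3236] 477.8214288878931
burr_carrier [([304.6, 263.2], 0.8), ([317.5, 219.6], 0.87)] (array([ 0.4633, -0.1515,  0.01  ]), [np.float64(3.420913168470886), np.float64(3.420913168470759)])
wing [([310.7, 251.6], 0.61), ([321.0, 222.5], 0.91)] (array([ 0.4609, -0.1624,  0.0537]), [np.float64(6.68528858999968), np.float64(6.685288589999775)])
lugs [([303.3, 262.4], 0.87), ([317.0, 221.1], 0.55)] (array([ 0.4594, -0.1501,  0.0133]), [np.float64(2.885393534267394), np.float64(2.885393534267378)])
grinder [([249.8, 203.2], 0.55), ([186.4, 207.8], 0.81)] (array([0.5048, 0.2085, 0.0029]), [np.float64(2.291829380838342), np.float64(2.291829380838196)])
mouth [([247.2, 160.3], 0.98), ([176.9, 201.0], 0.95)] (array([0.5038, 0.2056, 0.1545]), [np.float64(1.2606352245591672), np.float64(1.260635224559341)])
seat_rest [([249.7, 158.5], 0.82), ([174.9, 195.4], 0.79)] (array([0.5169, 0.211 , 0.155 ]), [np.float64(2.1913282102593072), np.float64(2.191328210259365)])
home [([249.7, 169.8], 0.7), ([176.8, 202.2], 0.71)] (array([0.5089, 0.2108, 0.1189]), [np.float64(3.45257856972818), np.float64(3.4525785697281006)])
espresso_cup [([262.0, 221.6], 0.86), ([226.7, 217.6], 0.66)] (array([0.4779, 0.0956, 0.0028]), [np.float64(3.9325430954002476), np.float64(3.932543095400342)])
egg_timer [([355.2, 304.5], 0.59), ([384.2, 210.0], 0.95)] (array([ 0.4857, -0.3364, -0.0071]), [np.float64(8.475364759055186), np.float64(8.475364759055088)])
shot_glass [([323.4, 248.1], 0.65), ([302.8, 196.8], 0.55)] (array([ 0.5368, -0.1185,  0.008 ]), [np.float64(8.16611646404174), np.float64(8.166116464041679)])
[[-0.9103  0.4139  0.    ]
 [ 0.4139  0.9103  0.    ]
 [-0.      0.     -1.    ]] [ 0.3253 -0.0266 -0.3279] 1.0015686657415241 1.1
```

```bash
python3 - <<'E'
import cv2,numpy as np
t=cv2.imread('pics/t0.png');s=cv2.imread('pics/s0.png')
f=lambda im,x,y,n=50:cv2.resize(im[y-n:y+n,x-n:x+n],(390,290 if 0 else 390),interpolation=cv2.INTER_CUBIC)
r=np.hstack([f(t,319,220,35),f(t,178,201,35)])
cv2.imwrite('pics/c1.png',r)
E
```

```text
(no output)
```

View pics/s0.png

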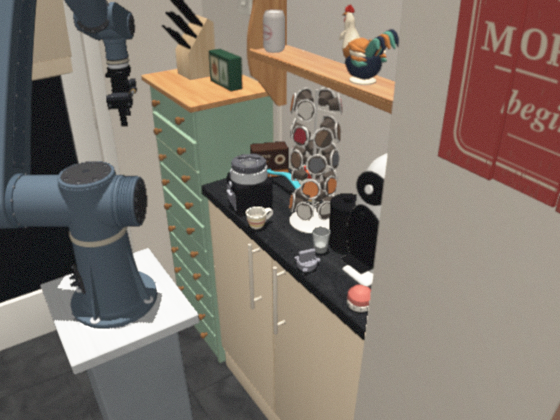

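View pics/c1.png

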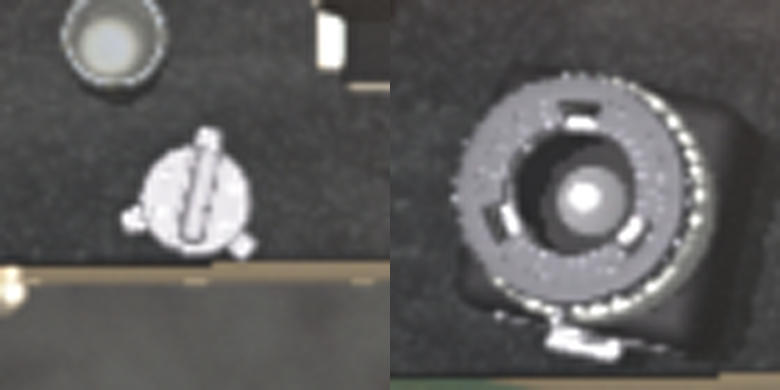

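```bash
cat > ortho.py <<'E'
from h import *
def ortho(p,c,z,half=0.06,n=390):
    # image: up=+x, left=+y
    g=np.linspace(half,-half,n); X,Y=np.meshgrid(g,g,indexing='ij')
    P=np.stack([c[0]+X,c[1]+Y,np.full_like(X,z)],-1)
    m=proj(p,P).reshape(n,n,2).astype(np.float32)
    return cv2.remap(p['image'],m[...,0],m[...,1],cv2.INTER_CUBIC)
def mm(c,uv,half=0.06,n=390):
    return np.array([c[0]+half-uv[1]*2*half/(n-1), c[1]+half-uv[0]*2*half/(n-1)])
E
python3 - <<'E'
from ortho import *
t=bot.capture('top')
for q in ['burr_carrier','mouth','wing','lugs']:
  for r in bot.pinpoint(t,q)[:1]:
    print(q,atz(t,r['centre'],{'mouth':.15,'wing':.045,'burr_carrier':0,'lugs':.012}[q]))
c=(.464,-.152);g=(.503,.206)
a=ortho(t,c,.017);b=ortho(t,g,.150)
def draw(im,r):cv2.circle(im,(195,195),int(r*389/.12),(0,255,0),1)
a=a.copy();b=b.copy()
draw(a,.027);draw(b,.053);draw(b,.0295);draw(b,.040)
cv2.imwrite('pics/o1.png',np.hstack([a,b]))
E
```

```text
burr_carrier [ 0.46357815 -0.15475527  0.        ]
mouth [0.50973868 0.21186696 0.15      ]
wing [ 0.45772106 -0.15980984  0.045     ]
lugs [ 0.46183711 -0.16383984  0.012     ]
```

View pics/o1.png

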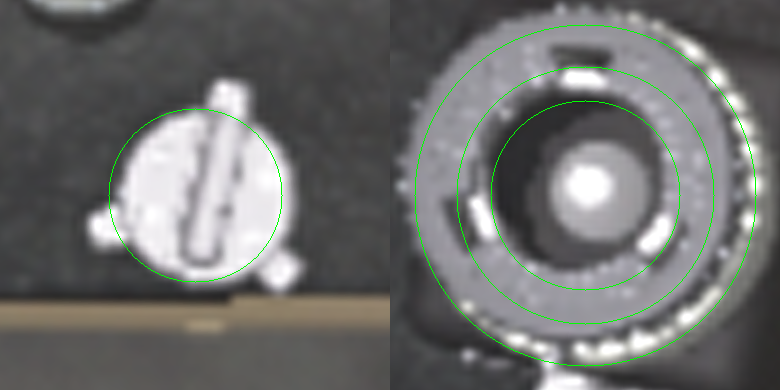

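```bash
python3 - <<'E'
from ortho import *
from scipy.optimize import minimize
t=bot.capture('top');s=bot.capture('side')
g=(.507,.210)
im=cv2.GaussianBlur(ortho(t,g,.150,half=.06,n=481),(0,0),4).astype(float)  # 4px/mm
ref=np.median(im[240-170:240+170,240-170:240+170][::1].reshape(-1,3),0)
yy,xx=np.mgrid[0:481,0:481]
r0=np.hypot(xx-240,yy-240)
ref=np.median(im[(r0>41*4)&(r0<49*4)],0);print(ref)
d=np.minimum(np.linalg.norm(im-ref,axis=2),50)
X=(240-yy)/4.;Y=(240-xx)/4.
best=[]
for cx in np.arange(-5,5.1,.5):
  for cy in np.arange(-5,5.1,.5):
    r=np.hypot(X-cx,Y-cy)
    inn=((r>41)&(r<52)); bo=(r>24)&(r<28.5); 
    best.append((d[inn].mean()-d[bo].mean(),cx,cy))
best.sort();print(best[:4])
_,cx,cy=best[0]
for (a_,b_) in ((cx,cy),(0,0)):
  res=[]
  for th in np.arange(-60,60,2):
    tot=[]
    for k in range(3):
      a=np.deg2rad(th+120*k);u=(X-a_)*np.cos(a)+(Y-b_)*np.sin(a);v=-(X-a_)*np.sin(a)+(Y-b_)*np.cos(a)
      tot.append(d[(u>32)&(u<39)&(abs(v)<7)].mean())
    res.append((np.mean(tot),th,np.round(tot)))
  res.sort(key=lambda x:-x[0]);print(res[:4])
for q in ['mouth']:
  for p in (t,s): print([r['centre'] for r in bot.pinpoint(p,q)])
m=bot.silhouettes(t,'grinder')[0]['pixels'];print(cv2.minAreaRect(np.argwhere(m)[:,::-1].astype(np.float32)))
st=bot.read_state();print(st['position'])
# check calibration with robot? print carrier to tool
E
```

```text
[155. 148. 150.]
[(np.float64(-30.578253808817088), np.float64(1.5), np.float64(0.0)), (np.float64(-30.571634087172402), np.float64(2.0), np.float64(0.0)), (np.float64(-30.54971105741519), np.float64(1.5), np.float64(-0.5)), (np.float64(-30.527610405422365), np.float64(2.0), np.float64(-0.5))]
[(np.float64(44.76785595263707), np.int64(-6), array([46., 45., 44.])), (np.float64(44.64660564304668), np.int64(-4), array([46., 45., 44.])), (np.float64(44.59734067792166), np.int64(-8), array([45., 45., 43.])), (np.float64(43.545888098375976), np.int64(-10), array([44., 46., 41.]))]
[(np.float64(44.23374624178188), np.int64(-6), array([45., 45., 43.])), (np.float64(43.79615886417284), np.int64(-8), array([45., 45., 41.])), (np.float64(43.38126881560734), np.int64(-4), array([45., 43., 43.])), (np.float64(42.754723360714536), np.int64(-10), array([43., 46., 39.]))]
[[173.1, 198.8]]
[[247.0, 160.4]]
((180.08663940429688, 204.30145263671875), (52.30017852783203, 49.156219482421875), 12.26477336883545)
[0.25869121 0.56892341 0.23653797]
```

Emit:
{"method": "play_rows", "body": {
  "moves": [
    [[-30,-36,0,0,0,0],[-30,-36,0,0,0,0],[-30,-36,0,0,0,0],[-30,-36,0,0,0,0],[-30,-36,0,0,0,0]]
  ],
  "fingers": 0
}}

```text
time_s: 2.1
position: [0.321, 0.3414, 0.2368]
tcp_rot: [[-0.911, 0.413, 0.001], [0.413, 0.911, 0.0], [-0.001, 0.001, -1.0]]
force: [1.1, -0.1, 0.2]
opening: 0.628
grasp_force: 0.0
```

Emit:
{"method": "play_rows", "body": {
  "moves": [
    [[-30,-36,0,0,0,0],[-30,-36,0,0,0,0],[-30,-36,0,0,0,0],[-30,-36,0,0,0,0],[-30,-36,0,0,0,0]]
  ]
}}

```text
time_s: 2.6
position: [0.3832, 0.1153, 0.2369]
tcp_rot: [[-0.91, 0.414, 0.001], [0.414, 0.91, 0.0], [-0.001, 0.001, -1.0]]
force: [0.5, -0.0, -0.3]
opening: 0.496
grasp_force: 0.0
```

Emit:
{"method": "play_rows", "body": {
  "moves": [
    [[-30,-36,10,0,0,0],[-30,-36,20,0,0,0],[-30,-36,20,0,0,0],[-30,-36,20,0,0,-0.1],[0,0,20,0,0,-0.095]]
  ]
}}

```text
time_s: 3.1
position: [0.436, -0.0674, 0.1476]
tcp_rot: [[-0.973, 0.232, 0.007], [0.232, 0.973, -0.004], [-0.008, -0.002, -1.0]]
force: [-0.5, 0.3, 0.2]
opening: 0.501
grasp_force: 0.0
```

```bash
cat > d.py <<'E'
from h import *
def to(target,yaw=None):
    st=bot.read_state();R=np.array(st['tcp_rot']);p=np.array(st['position'])
    print('t',st['time_s'],'pos',p.round(4),'y-axis yaw(carrier)',np.arctan2(-R[0,1],R[1,1]).round(4),'tilt',R[:,2].round(4),'F',np.round(st['force'],2),'M',np.round(st['moment'],2),'open',round(st['opening'],3),'gf',st['grasp_force'],'j',np.round(st['joint_positions'],1))
    print('d tool mm',(R.T@(np.array(target)-p)*1000).round(1))
E
python3 - <<'E'
from d import *
to((.463,-.155,.1))
s=bot.capture('side');print('rack base',atz(s,(312,222),0))
t=bot.capture('top');cv2.imwrite('pics/t1.png',t['image'][100:330,100:460].repeat(2,0).repeat(2,1))
E
```

```text
t 3.1 pos [ 0.436  -0.0674  0.1476] y-axis yaw(carrier) -0.2341 tilt [ 0.0073 -0.0042 -1.    ] F [-0.5   0.26  0.15] M [ 0.03  0.01 -0.02] open 0.501 gf 0.0 j [-2.330e+01  2.500e+01  1.132e+02 -1.000e-01  4.130e+01 -9.990e+01]
d tool mm [-46.1 -78.8  48.2]
rack base [0.60629663 0.01185582 0.        ]
```

View pics/t1.png

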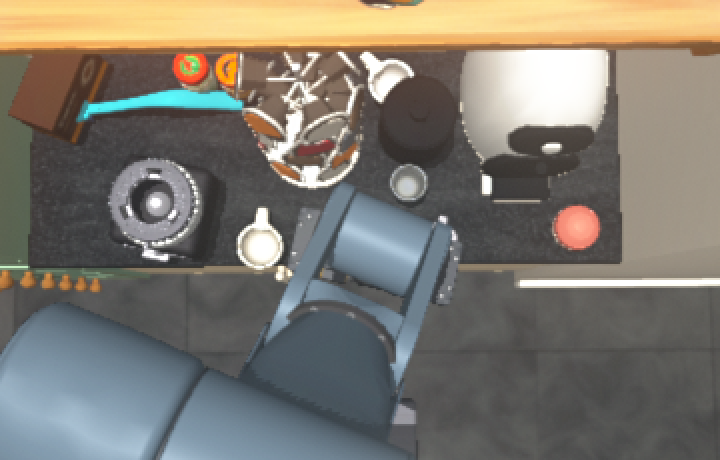

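Emit:
{"method": "play_rows", "body": {
  "moves": [
    [[-15,-26,0,0,0,0],[-16,-27,0,0,0,0],[-15,-26,20,0,0,0],[0,0,28,0,0,0],[0,0,0,0,0,0]]
  ]
}}

```text
time_s: 3.7
position: [0.4568, -0.1474, 0.0984]
tcp_rot: [[-0.973, 0.231, -0.005], [0.231, 0.973, 0.003], [0.005, 0.002, -1.0]]
force: [-0.8, 0.2, 0.1]
opening: 0.5
grasp_force: 0.0
```

Emit:
{"method": "play_rows", "body": {
  "moves": [
    [[0,0,0,0,0,0],[0,0,0,0,0,0]]
  ]
}}

```text
time_s: 3.9
position: [0.4585, -0.1478, 0.101]
tcp_rot: [[-0.973, 0.229, 0.001], [0.229, 0.973, -0.001], [-0.001, -0.0, -1.0]]
force: [0.3, 0.8, 0.0]
opening: 0.5
grasp_force: 0.0
```

```bash
python3 - <<'E'
from d import *
to((.463,-.155,.043))
s=bot.capture('side');
u,v=proj(s,[(.463,-.155,.05)])[0].astype(int)
cv2.imwrite('pics/s1.png',cv2.resize(s['image'][v-50:v+40,u-60:u+60],None,fx=6,fy=6,interpolation=cv2.INTER_CUBIC))
E
```

```text
t 3.9 pos [ 0.4585 -0.1478  0.101 ] y-axis yaw(carrier) -0.2308 tilt [ 1.e-03 -6.e-04 -1.e+00] F [0.33 0.76 0.03] M [ 0.03 -0.02  0.02] open 0.5 gf 0.0 j [ -31.2   32.4  109.3    0.    38.2 -108. ]
d tool mm [-5.9 -6.  58. ]
```

View pics/s1.png

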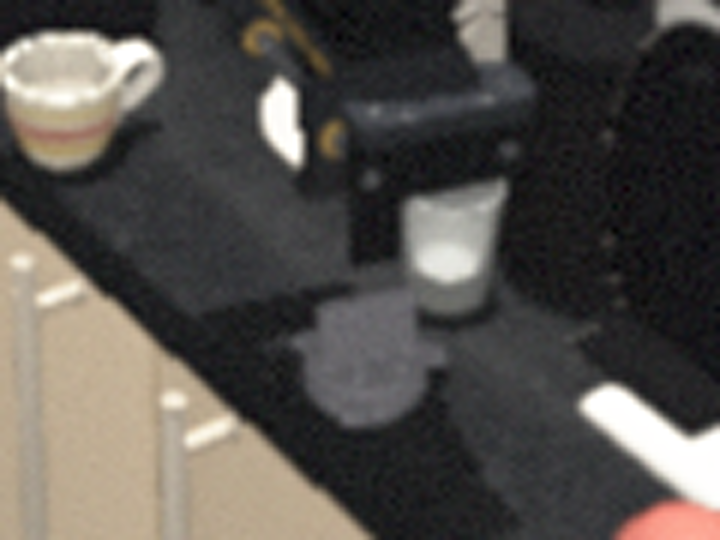

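Emit:
{"method": "play_rows", "body": {
  "moves": [
    [[-6,-6,15,0,0,0],[0,0,20,0,0,0],[0,0,15,0,0,0],[0,0,8,0,0,0],[0,0,0,0,0,0]]
  ]
}}

```text
time_s: 4.45
position: [0.4626, -0.1554, 0.0417]
tcp_rot: [[-0.973, 0.229, -0.001], [0.229, 0.973, 0.0], [0.001, 0.0, -1.0]]
force: [0.1, -0.1, -0.6]
opening: 0.5
grasp_force: 0.0
```

Emit:
{"method": "play_rows", "body": {
  "moves": [
    [[0,0,0,0,0,0],[0,0,0,0,0,0],[0,0,0,0,0,0]]
  ],
  "fingers": -1
}}

```text
time_s: 4.75
position: [0.4632, -0.1561, 0.0424]
tcp_rot: [[-0.973, 0.23, 0.001], [0.23, 0.973, -0.001], [-0.001, -0.0, -1.0]]
force: [-0.5, 0.1, 0.0]
opening: 0.311
grasp_force: 0.0
```

Emit:
{"method": "play_rows", "body": {
  "moves": [
    [[0,0,0,0,0,0],[0,0,0,0,0,0],[0,0,0,0,0,0],[0,0,0,0,0,0],[0,0,0,0,0,0]]
  ]
}}

```text
time_s: 5.25
position: [0.4629, -0.1561, 0.0418]
tcp_rot: [[-0.973, 0.23, 0.0], [0.23, 0.973, -0.0], [-0.0, -0.0, -1.0]]
force: [-0.3, -1.1, 4.0]
opening: 0.124
grasp_force: 30.0
```

Emit:
{"method": "play_rows", "body": {
  "moves": [
    [[0,0,-15,0,0,0],[0,0,-45,0,0,0],[0,0,-45,0,0,0],[0,0,-45,0,0,0],[0,0,-45,0,0,0]]
  ]
}}

```text
time_s: 5.75
position: [0.4618, -0.1552, 0.2377]
tcp_rot: [[-0.973, 0.23, -0.002], [0.23, 0.973, 0.001], [0.002, 0.001, -1.0]]
force: [-0.2, -1.1, -2.2]
opening: 0.127
grasp_force: 30.0
```

Emit:
{"method": "play_rows", "body": {
  "moves": [
    [[10,35,0,0,0,0],[10,42,0,0,0,0],[10,42,0,0,0,0],[10,42,0,0,0,0],[10,42,0,0,0,0]]
  ]
}}

```text
time_s: 6.25
position: [0.4596, 0.0549, 0.2361]
tcp_rot: [[-0.973, 0.23, -0.002], [0.23, 0.973, 0.0], [0.002, -0.0, -1.0]]
force: [1.3, 0.4, -2.4]
opening: 0.122
grasp_force: 30.0
```

Emit:
{"method": "play_rows", "body": {
  "moves": [
    [[10,42,0,0,0,0],[5,42,0,0,0,0],[-5,42,0,0,0,0],[0,25,0,0,0,-0.126],[0,0,0,0,0,0]]
  ]
}}

```text
time_s: 6.75
position: [0.4857, 0.2055, 0.2359]
tcp_rot: [[-0.995, 0.1, -0.0], [0.1, 0.995, 0.001], [0.001, 0.001, -1.0]]
force: [-0.7, -0.4, -2.3]
opening: 0.125
grasp_force: 30.0
```

Emit:
{"method": "play_rows", "body": {
  "moves": [
    [[0,0,0,0,0,0],[0,0,0,0,0,0]]
  ]
}}

```text
time_s: 6.95
position: [0.4847, 0.2016, 0.236]
tcp_rot: [[-0.994, 0.107, -0.002], [0.107, 0.994, -0.001], [0.002, -0.001, -1.0]]
force: [-1.1, 0.1, -2.2]
opening: 0.122
grasp_force: 30.0
```

```bash
python3 - <<'E'
from d import *
to((.508,.210,.042+.15+.02))
E
```

```text
t 6.95 pos [0.4847 0.2016 0.236 ] y-axis yaw(carrier) -0.1071 tilt [-2.3e-03 -8.0e-04 -1.0e+00] F [-1.05  0.06 -2.22] M [ 0.02  0.04 -0.02] open 0.122 gf 29.97737062862143 j [ 10.4  22.6  96.3  -0.   61.2 -73.5]
d tool mm [-22.3  10.9  23.9]
```

Emit:
{"method": "play_rows", "body": {
  "moves": [
    [[-11,6,12,0,0,0],[-11,5,12,0,0,0],[0,0,0,0,0,0],[0,0,0,0,0,0]]
  ]
}}

```text
time_s: 7.35
position: [0.5081, 0.2099, 0.2124]
tcp_rot: [[-0.994, 0.107, -0.002], [0.107, 0.994, -0.001], [0.002, -0.001, -1.0]]
force: [-0.4, 0.3, -1.8]
opening: 0.119
grasp_force: 30.0
```

```bash
python3 - <<'E'
from d import *
to((.508,.210,.042+.15-.005))
s=bot.capture('side');t=bot.capture('top')
for q in ['mouth','lugs','burr_carrier']:
  a=bot.pinpoint(s,q); print(q,[(r['centre'],r['confidence']) for r in a])
p=np.array(bot.read_state()['position'])
print(proj(s,[(.508,.21,.15),p-[0,0,.030],p-[0,0,.042]]))
im=s['image'];u,v=proj(s,[(.508,.21,.165)])[0].astype(int)
cv2.imwrite('pics/s2.png',cv2.resize(im[v-35:v+35,u-45:u+45],None,fx=8,fy=8,interpolation=cv2.INTER_CUBIC))
E
```

```text
t 7.35 pos [0.5081 0.2099 0.2124] y-axis yaw(carrier) -0.1075 tilt [-2.1e-03 -5.0e-04 -1.0e+00] F [-0.41  0.32 -1.77] M [0.03 0.   0.03] open 0.119 gf 29.977372088469565 j [ 10.8  26.2  94.4  -0.   59.5 -73. ]
d tool mm [ 0.   0.1 25.4]
mouth [([248.4, 158.5], 0.96)]
lugs [([246.9, 150.8], 0.76)]
burr_carrier [([247.9, 150.9], 0.79)]
[[248.1096423  160.78174583]
 [247.74790488 150.6034218 ]
 [247.8816776  154.25048405]]
```

View pics/s2.png

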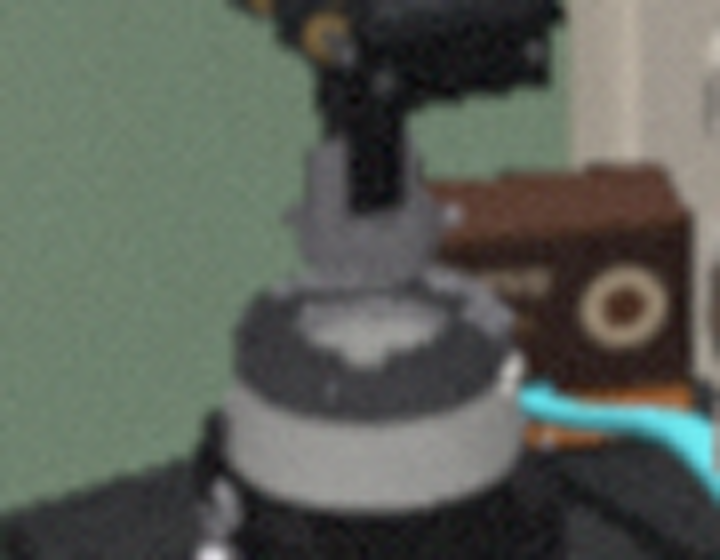

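Emit:
{"method": "play_rows", "body": {
  "moves": [
    [[0,0,10,0,0,0],[0,0,10,0,0,0],[0,0,7,0,0,0],[0,0,2,0,0,0],[0,0,0,0,0,0]]
  ]
}}

```text
time_s: 8.1
position: [0.5083, 0.211, 0.1828]
tcp_rot: [[-0.994, 0.106, -0.002], [0.106, 0.994, -0.0], [0.002, -0.0, -1.0]]
force: [-0.1, 0.3, -2.5]
opening: 0.124
grasp_force: 30.0
```

Emit:
{"method": "play_rows", "body": {
  "moves": [
    [[0,0,1,0,0,0],[0,0,1,0,0,0],[0,0,0,0,0,0]]
  ]
}}

```text
time_s: 8.4
position: [0.5088, 0.2111, 0.1818]
tcp_rot: [[-0.994, 0.106, 0.0], [0.106, 0.994, 0.0], [-0.0, 0.0, -1.0]]
force: [0.5, -0.1, -1.8]
opening: 0.124
grasp_force: 30.0
```

Emit:
{"method": "play_rows", "body": {
  "moves": [
    [[0,0,1,0,0,0],[0,0,1,0,0,0],[0,0,1,0,0,0],[0,0,0,0,0,0]]
  ]
}}

```text
time_s: 8.8
position: [0.5086, 0.211, 0.1785]
tcp_rot: [[-0.994, 0.106, -0.0], [0.106, 0.994, -0.0], [0.0, -0.0, -1.0]]
force: [-0.4, 0.7, -2.4]
opening: 0.125
grasp_force: 30.0
```

Emit:
{"method": "play_rows", "body": {
  "moves": [
    [[0,0,0.5,0,0,0],[0,0,0.5,0,0,0],[0,0,0,0,0,0]]
  ]
}}

```text
time_s: 9.1
position: [0.5087, 0.211, 0.1776]
tcp_rot: [[-0.994, 0.106, -0.0], [0.106, 0.994, -0.0], [0.0, -0.0, -1.0]]
force: [-0.6, 0.2, -0.9]
opening: 0.125
grasp_force: 30.0
```

Emit:
{"method": "play_rows", "body": {
  "moves": [
    [[0,0,1,0,0,0],[0,0,1,0,0,0],[0,0,0,0,0,0]]
  ]
}}

```text
time_s: 9.4
position: [0.5087, 0.211, 0.1755]
tcp_rot: [[-0.994, 0.106, -0.0], [0.106, 0.994, -0.0], [0.0, -0.0, -1.0]]
force: [0.7, 0.9, -2.8]
opening: 0.128
grasp_force: 30.0
```

Emit:
{"method": "play_rows", "body": {
  "moves": [
    [[0,0,1,0,0,0],[0,0,1,0,0,0],[0,0,0,0,0,0]]
  ]
}}

```text
time_s: 9.7
position: [0.5087, 0.2111, 0.1735]
tcp_rot: [[-0.994, 0.106, -0.0], [0.106, 0.994, -0.0], [0.0, -0.0, -1.0]]
force: [1.0, 0.5, -2.2]
opening: 0.125
grasp_force: 30.0
```

```bash
python3 - <<'E'
from d import *
to((.508,.210,.173))
E
```

```text
t 9.7 pos [0.5087 0.2111 0.1735] y-axis yaw(carrier) -0.1058 tilt [-2.e-04 -0.e+00 -1.e+00] F [ 0.97  0.51 -2.2 ] M [-0.02  0.05  0.  ] open 0.125 gf 29.97662820154801 j [ 10.9  29.4  96.4   0.   54.2 -73. ]
d tool mm [ 0.6 -1.1  0.5]
```

Emit:
{"method": "play_rows", "body": {
  "moves": [
    [[0,0,1,0,0,0],[0,0,1,0,0,0],[0,0,0,0,0,0],[0,0,0,0,0,0]]
  ]
}}

```text
time_s: 10.1
position: [0.5088, 0.2111, 0.1721]
tcp_rot: [[-0.994, 0.106, 0.0], [0.106, 0.994, -0.0], [-0.0, 0.0, -1.0]]
force: [-2.0, -0.8, 2.9]
opening: 0.118
grasp_force: 30.0
```

Emit:
{"method": "play_rows", "body": {
  "moves": [
    [[0,0,1,0,0,0],[0,0,1,0,0,0],[0,0,1,0,0,0],[0,0,0,0,0,0],[0,0,0,0,0,0]]
  ]
}}

```text
time_s: 10.6
position: [0.5088, 0.2111, 0.169]
tcp_rot: [[-0.994, 0.106, 0.0], [0.106, 0.994, -0.0], [-0.0, 0.0, -1.0]]
force: [-2.2, -1.3, 5.6]
opening: 0.122
grasp_force: 30.0
```

Emit:
{"method": "play_rows", "body": {
  "moves": [
    [[0,0,1,0,0,0],[0,0,1,0,0,0],[0,0,1,0,0,0],[0,0,0.7,0,0,0],[0,0,0,0,0,0]]
  ]
}}

```text
time_s: 11.1
position: [0.5088, 0.2111, 0.1658]
tcp_rot: [[-0.994, 0.105, 0.0], [0.105, 0.994, -0.0], [-0.001, 0.0, -1.0]]
force: [-2.9, -1.5, 10.0]
opening: 0.121
grasp_force: 30.0
```

Emit:
{"method": "play_rows", "body": {
  "moves": [
    [[0,0,0,0,0,0],[0,0,0,0,0,0],[0,0,0,0,0,0]]
  ]
}}

```text
time_s: 11.4
position: [0.5088, 0.211, 0.1659]
tcp_rot: [[-0.994, 0.106, 0.001], [0.106, 0.994, -0.0], [-0.001, 0.0, -1.0]]
force: [-2.8, -1.5, 9.3]
opening: 0.126
grasp_force: 30.0
```

```bash
python3 - <<'E'
from d import *
to((.508,.210,.1655))
E
```

```text
t 11.4 pos [0.5088 0.211  0.1659] y-axis yaw(carrier) -0.1057 tilt [ 6.e-04 -0.e+00 -1.e+00] F [-2.81 -1.45  9.29] M [-0.23  0.49  0.01] open 0.126 gf 29.980953172780573 j [ 10.9  30.   96.8  -0.   53.2 -73. ]
d tool mm [ 0.7 -1.1  0.4]
```

Emit:
{"method": "play_rows", "body": {
  "moves": [
    [[0.4,-0.3,0.6,0,0,0],[0.3,-0.3,0.6,0,0,0],[0,0,0,0,0,0]]
  ]
}}

```text
time_s: 11.7
position: [0.5088, 0.211, 0.165]
tcp_rot: [[-0.994, 0.106, 0.002], [0.106, 0.994, 0.001], [-0.002, 0.001, -1.0]]
force: [-2.4, -0.4, 9.3]
opening: 0.123
grasp_force: 30.0
```

Emit:
{"method": "play_rows", "body": {
  "moves": [
    [[0,0,0,0,0,0.04],[0,0,0,0,0,0.04],[0,0,0,0,0,0.04],[0,0,0,0,0,0]]
  ]
}}

```text
time_s: 12.1
position: [0.5094, 0.2111, 0.1652]
tcp_rot: [[-0.975, 0.224, 0.004], [0.224, 0.975, 0.001], [-0.003, 0.002, -1.0]]
force: [-0.5, 0.4, 9.8]
opening: 0.129
grasp_force: 30.0
```

```bash
python3 - <<'E'
from d import *
to((.508,.210,.1647))
E
```

```text
t 12.1 pos [0.5094 0.2111 0.1652] y-axis yaw(carrier) -0.2256 tilt [ 3.7e-03  9.0e-04 -1.0e+00] F [-0.49  0.43  9.83] M [0.03 0.29 0.18] open 0.129 gf 29.997873133979738 j [ 10.9  30.   96.9   0.   52.8 -66.2]
d tool mm [ 1.1 -1.3  0.5]
```

Emit:
{"method": "play_rows", "body": {
  "moves": [
    [[0,0,0.3,0,0,0.04],[0,0,0,0,0,0.04],[0,0,0,0,0,0.04],[0,0,0,0,0,0.04],[0,0,0,0,0,0]]
  ]
}}

```text
time_s: 12.6
position: [0.5099, 0.2111, 0.165]
tcp_rot: [[-0.927, 0.376, 0.005], [0.376, 0.927, 0.001], [-0.004, 0.003, -1.0]]
force: [-0.2, -0.6, 10.2]
opening: 0.121
grasp_force: 30.0
```

```bash
python3 - <<'E'
from d import *
to((.508,.210,.1647))
E
```

```text
t 12.6 pos [0.5099 0.2111 0.165 ] y-axis yaw(carrier) -0.3856 tilt [ 0.0049  0.001  -1.    ] F [-0.2  -0.59 10.23] M [-0.03  0.13  0.23] open 0.121 gf 29.995626197196543 j [ 10.9  30.1  96.9   0.   52.8 -57. ]
d tool mm [ 1.3 -1.7  0.3]
```

Emit:
{"method": "play_rows", "body": {
  "moves": [
    [[0,0,0,0,0,0.04],[0,0,0,0,0,0.04],[0,0,0,0,0,0.04],[0,0,0,0,0,0.04],[0,0,0,0,0,0]]
  ]
}}

```text
time_s: 13.1
position: [0.5102, 0.2111, 0.1651]
tcp_rot: [[-0.855, 0.519, 0.006], [0.519, 0.855, 0.001], [-0.004, 0.004, -1.0]]
force: [-0.1, -0.6, 9.7]
opening: 0.128
grasp_force: 30.0
```

Emit:
{"method": "play_rows", "body": {
  "moves": [
    [[0,0,0,0,0,0.04],[0,0,0,0,0,0.04],[0,0,0,0,0,0.03],[0,0,0,0,0,0],[0,0,0,0,0,0]]
  ]
}}

```text
time_s: 13.6
position: [0.5103, 0.2111, 0.1652]
tcp_rot: [[-0.793, 0.609, 0.006], [0.609, 0.793, 0.001], [-0.004, 0.005, -1.0]]
force: [-0.1, 0.5, 9.7]
opening: 0.123
grasp_force: 30.0
```

```bash
python3 - <<'E'
from d import *
to((.508,.210,.1647))
E
```

```text
t 13.6 pos [0.5103 0.2111 0.1652] y-axis yaw(carrier) -0.655 tilt [ 0.0059  0.0011 -1.    ] F [-0.07  0.47  9.67] M [-0.1   0.09  0.2 ] open 0.123 gf 29.995620686095208 j [ 10.9  30.1  96.8   0.   52.7 -41.6]
d tool mm [ 1.2 -2.3  0.4]
```

Emit:
{"method": "play_rows", "body": {
  "moves": [
    [[0,0,0,0,0,0.03],[0,0,0,0,0,0.03],[0,0,0,0,0,0],[0,0,0,0,0,0]]
  ]
}}

```text
time_s: 14.0
position: [0.5104, 0.2111, 0.1652]
tcp_rot: [[-0.755, 0.656, 0.006], [0.656, 0.755, 0.001], [-0.004, 0.005, -1.0]]
force: [0.3, -0.9, 9.9]
opening: 0.127
grasp_force: 30.0
```

```bash
python3 - <<'E'
from d import *
to((.508,.210,.1647))
E
```

```text
t 14.0 pos [0.5104 0.2111 0.1652] y-axis yaw(carrier) -0.715 tilt [ 0.006   0.0011 -1.    ] F [ 0.32 -0.88  9.89] M [-0.09  0.08  0.19] open 0.127 gf 29.99599196948111 j [ 10.9  30.1  96.8  -0.   52.7 -38.2]
d tool mm [ 1.1 -2.4  0.4]
```

Emit:
{"method": "play_rows", "body": {
  "moves": [
    [[0,0,0,0,0,0.02],[0,0,0,0,0,0.01],[0,0,0,0,0,0],[0,0,0,0,0,0]]
  ]
}}

```text
time_s: 14.4
position: [0.5104, 0.2111, 0.1652]
tcp_rot: [[-0.735, 0.678, 0.006], [0.678, 0.735, 0.001], [-0.004, 0.005, -1.0]]
force: [-0.5, -0.9, 9.5]
opening: 0.128
grasp_force: 30.0
```

```bash
python3 - <<'E'
from d import *
to((.508,.210,.1647))
E
```

```text
t 14.4 pos [0.5104 0.2111 0.1652] y-axis yaw(carrier) -0.7448 tilt [ 0.0061  0.0011 -1.    ] F [-0.52 -0.9   9.52] M [-0.08  0.11  0.25] open 0.128 gf 30.00828090822324 j [ 10.9  30.1  96.8  -0.   52.7 -36.4]
d tool mm [ 1.  -2.4  0.5]
```

Emit:
{"method": "play_rows", "body": {
  "moves": [
    [[0,0,0,0,0,0.015],[0,0,0,0,0,0.01],[0,0,0,0,0,0],[0,0,0,0,0,0]]
  ]
}}

```text
time_s: 14.8
position: [0.5104, 0.2111, 0.1652]
tcp_rot: [[-0.718, 0.696, 0.006], [0.696, 0.718, 0.001], [-0.004, 0.005, -1.0]]
force: [-0.2, -1.0, 9.5]
opening: 0.123
grasp_force: 30.0
```

```bash
python3 - <<'E'
from d import *
to((.508,.210,.1647))
E
```

```text
t 14.8 pos [0.5104 0.2111 0.1652] y-axis yaw(carrier) -0.77 tilt [ 0.0061  0.0011 -1.    ] F [-0.18 -0.95  9.52] M [-0.07  0.12  0.15] open 0.123 gf 30.00031243544072 j [ 10.9  30.1  96.8  -0.   52.7 -35. ]
d tool mm [ 1.  -2.4  0.5]
```

Emit:
{"method": "play_rows", "body": {
  "moves": [
    [[0,0,0,0,0,0.01],[0,0,0,0,0,0.01],[0,0,0,0,0,0],[0,0,0,0,0,0]]
  ]
}}

```text
time_s: 15.2
position: [0.5104, 0.2111, 0.1652]
tcp_rot: [[-0.704, 0.71, 0.006], [0.71, 0.704, 0.001], [-0.004, 0.005, -1.0]]
force: [0.1, -0.3, 9.9]
opening: 0.124
grasp_force: 30.0
```

```bash
python3 - <<'E'
from d import *
to((.508,.210,.1647))
E
```

```text
t 15.2 pos [0.5104 0.2111 0.1652] y-axis yaw(carrier) -0.7896 tilt [ 0.0061  0.001  -1.    ] F [ 0.08 -0.27  9.91] M [-0.11  0.09  0.27] open 0.124 gf 30.01833361806348 j [ 10.9  30.1  96.8  -0.   52.7 -33.9]
d tool mm [ 0.9 -2.5  0.4]
```

Emit:
{"method": "play_rows", "body": {
  "moves": [
    [[0,0,0,0,0,0.01],[0,0,0,0,0,0.01],[0,0,0,0,0,0],[0,0,0,0,0,0]]
  ]
}}

```text
time_s: 15.6
position: [0.5103, 0.2111, 0.1652]
tcp_rot: [[-0.69, 0.723, 0.006], [0.723, 0.69, 0.001], [-0.003, 0.005, -1.0]]
force: [0.2, 0.6, 9.1]
opening: 0.123
grasp_force: 30.1
```

```bash
python3 - <<'E'
from d import *
to((.508,.210,.1647))
E
```

```text
t 15.6 pos [0.5103 0.2111 0.1652] y-axis yaw(carrier) -0.8088 tilt [ 6.e-03  9.e-04 -1.e+00] F [0.23 0.56 9.07] M [-0.04  0.09  0.4 ] open 0.123 gf 30.125172226689756 j [ 10.9  30.1  96.8  -0.   52.7 -32.8]
d tool mm [ 0.8 -2.5  0.4]
```

Emit:
{"method": "play_rows", "body": {
  "moves": [
    [[0,0,0,0,0,0.01],[0,0,0,0,0,0.005],[0,0,0,0,0,0],[0,0,0,0,0,0]]
  ]
}}

```text
time_s: 16.0
position: [0.5103, 0.2111, 0.1652]
tcp_rot: [[-0.68, 0.733, 0.006], [0.733, 0.68, 0.001], [-0.004, 0.005, -1.0]]
force: [-0.4, -0.3, 10.1]
opening: 0.121
grasp_force: 30.3
```

```bash
python3 - <<'E'
from d import *
to((.508,.210,.1647))
E
```

```text
t 16.0 pos [0.5103 0.2111 0.1652] y-axis yaw(carrier) -0.8232 tilt [ 6.e-03  7.e-04 -1.e+00] F [-0.4  -0.31 10.06] M [-0.03  0.04  0.54] open 0.121 gf 30.348616568371654 j [ 10.9  30.1  96.8  -0.   52.7 -31.9]
d tool mm [ 0.7 -2.4  0.5]
```

Emit:
{"method": "play_rows", "body": {
  "moves": [
    [[0,0,-1,0,0,-0.015],[0,0,-1,0,0,0],[0,0,-1,0,0,0],[0,0,0,0,0,0],[0,0,0,0,0,0]]
  ]
}}

```text
time_s: 16.5
position: [0.5101, 0.211, 0.1672]
tcp_rot: [[-0.689, 0.725, 0.005], [0.725, 0.689, 0.001], [-0.003, 0.004, -1.0]]
force: [3.5, 2.0, 6.0]
opening: 0.125
grasp_force: 30.1
```

Emit:
{"method": "play_rows", "body": {
  "moves": [
    [[0,0,-0.5,0,0,0],[0,0,-0.5,0,0,0],[0,0,0,0,0,0],[0,0,0,0,0,0]]
  ]
}}

```text
time_s: 16.9
position: [0.5097, 0.2108, 0.168]
tcp_rot: [[-0.689, 0.725, 0.004], [0.725, 0.689, 0.001], [-0.002, 0.003, -1.0]]
force: [4.6, 1.8, 4.5]
opening: 0.125
grasp_force: 30.0
```

```bash
python3 - <<'E'
from d import *
to((.508,.210,.169))
E
```

```text
t 16.9 pos [0.5097 0.2108 0.168 ] y-axis yaw(carrier) -0.8112 tilt [ 3.9e-03  9.0e-04 -1.0e+00] F [4.64 1.8  4.52] M [ 0.21 -0.9   0.29] open 0.125 gf 30.01960162539035 j [ 10.9  29.8  96.7   0.   53.2 -32.7]
d tool mm [ 0.6 -1.8 -1. ]
```

Emit:
{"method": "play_rows", "body": {
  "moves": [
    [[0,0,-0.5,0,0,0],[0,0,0,0,0,0],[0,0,0,0,0,0]]
  ]
}}

```text
time_s: 17.2
position: [0.5095, 0.2107, 0.1684]
tcp_rot: [[-0.688, 0.725, 0.004], [0.725, 0.688, 0.001], [-0.002, 0.003, -1.0]]
force: [5.6, 1.4, 5.0]
opening: 0.126
grasp_force: 30.0
```

Emit:
{"method": "play_rows", "body": {
  "moves": [
    [[0,0,0,0,0,0],[0,0,0,0,0,0],[0,0,0,0,0,0],[0,0,0,0,0,0]]
  ],
  "fingers": -0.5
}}

```text
time_s: 17.6
position: [0.506, 0.2102, 0.167]
tcp_rot: [[-0.689, 0.725, -0.004], [0.725, 0.689, -0.001], [0.002, -0.004, -1.0]]
force: [-1.3, -0.0, -0.6]
opening: 0.246
grasp_force: 0.0
```

```bash
python3 - <<'E'
from d import *
to((.508,.210,.24))
E
```

```text
t 17.6 pos [0.506  0.2102 0.167 ] y-axis yaw(carrier) -0.811 tilt [-4.4e-03 -8.0e-04 -1.0e+00] F [-1.25 -0.03 -0.55] M [-0.02  0.02  0.01] open 0.246 gf 0.0 j [ 10.9  29.8  96.9   0.   53.5 -32.7]
d tool mm [ -1.3   1.  -73. ]
```

Emit:
{"method": "play_rows", "body": {
  "moves": [
    [[0,0,-10,0,0,0],[0,0,-20,0,0,0],[0,0,-40,0,0,0],[0,0,-40,0,0,0],[0,0,0,0,0,0]]
  ]
}}

```text
time_s: 18.1
position: [0.5112, 0.2114, 0.2843]
tcp_rot: [[-0.689, 0.725, 0.012], [0.725, 0.689, 0.002], [-0.007, 0.011, -1.0]]
force: [0.5, 0.5, -0.1]
opening: 0.247
grasp_force: 0.0
```

Emit:
{"method": "play_rows", "body": {
  "moves": [
    [[30,-30,0,0,0,0],[30,-30,0,0,0,0],[30,-30,0,0,0,0],[30,-30,0,0,0,0],[0,0,0,0,0,0]]
  ]
}}

```text
time_s: 18.6
position: [0.3305, 0.2139, 0.2769]
tcp_rot: [[-0.691, 0.723, -0.009], [0.723, 0.691, -0.002], [0.005, -0.008, -1.0]]
force: [0.3, -0.3, -0.6]
opening: 0.249
grasp_force: 0.0
```

```bash
python3 - <<'E'
from ortho import *
from d import to
to((.4,.2,.3))
s=bot.capture('side');t=bot.capture('top')
u,v=proj(s,[(.508,.21,.15)])[0].astype(int)
a=cv2.resize(s['image'][v-32:v+32,u-32:u+32],(390,390),interpolation=cv2.INTER_CUBIC)
cv2.imwrite('pics/f.png',np.hstack([a,ortho(t,(.508,.21),.15)]))
for q in('wing','lugs'):
  A=bot.pinpoint(s,q);B=bot.pinpoint(t,q)
  if A and B: print(q,tri((s,t),(A[0]['centre'],B[0]['centre'])))
E
```

```text
t 18.6 pos [0.3305 0.2139 0.2769] y-axis yaw(carrier) -0.8085 tilt [-0.0086 -0.002  -1.    ] F [ 0.35 -0.32 -0.58] M [-0.05 -0.02  0.04] open 0.249 gf 0.0 j [ 16.5   8.8 109.6   0.   62.1 -27.2]
d tool mm [-57.9  40.4 -23.6]
wing (array([0.50309175, 0.19798633, 0.19102103]), [np.float64(1.23350531369571), np.float64(1.233505313695614)])
lugs (array([0.50776454, 0.20129327, 0.14356346]), [np.float64(3.5650524651904085), np.float64(3.565052465190261)])
```

View pics/f.png

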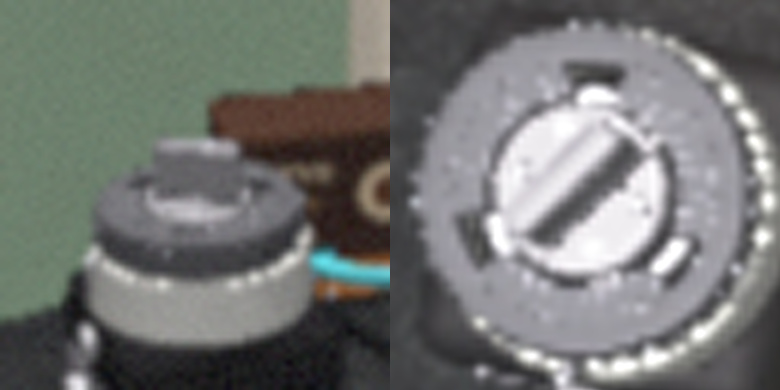

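```bash
python3 -c "
from rig import bot
print(bot.hand_in())"
```

```text
the job is handed in; nothing more can be done
None
```

The burr carrier is back in the grinder, turned clockwise to the stop and released, and the job is handed in. The verdict was not reported. In the last pictures it looks level with its lugs out of the slots, and the wrist force never read above about 11 N.

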